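Pack and offer up the cover hinge of a battery case

ROBOT

A 7-joint arm with a two-finger parallel gripper is mounted at the origin on the work surface. World frame = base frame: x ahead of the robot, y to its left, z up, the work surface at z = 0. Lengths are in m, angles in rad, forces in N, time in s.
With the tool pointing down it reaches from about 0.425 to 0.875 m from the base axis. Payload 4.7 kg.
Tool frame: the origin (TCP) lies midway between the tips of the shut fingers; the grasp point (between the pads) lies 19 mm behind it; z points along the fingers, y is the line along which they close (so a half turn about z gives the same grasp; the last joint's range is limited). The gripper opens to 87 mm and grips with 3 to 60 N. Pads are 19 mm wide; open, the fingers measure 117 mm over their backs; the gripper's body (75 mm by 190 mm) begins 51 mm behind the grasp point.
Start: joints at [-1.237, 0.321, -0.07, 1.45, 0.023, 1.371, -0.057], TCP at [0.204, 0.617, 0.223] pointing down, gripper open.
Joint ranges: [-2.86, 2.86], [-0.3, 2.09], [-1.38, 1.24], [0.06, 2.45], [-1.56, 4.7], [0.09, 2.05], [-2.69, 2.69]. Speed limits (rad/s): [2.57, 2.57, 3.14, 3.14, 3.14, 3.14, 3.14].

INTERFACE

Orientations are given as a rotation vector (axis times angle).
In Python, from bench import ctrl gives the robot as it stands. The module is installed in compiled form; this text tells all that it offers.
- The arm moves only by the shell command python3 -m handwheel 'ROWS' [FORCE]. ROWS is JSON, a list of rows, each a list of 7 numbers: the finger opening in m, from 0 to 0.087, then the shift along the tool's x, y, z in m, then the turn, a rotation vector about the tool's x, y, z in degrees. A call has 1 to 12 rows; each row shifts and turns the commanded pose from where the row before left it, along the tool's axes as they then stand; what a row does not reach is not made up. A row lasts 1/8 s, in which the tool goes at most 62.5 mm and 10.7 degrees, less where a joint would pass 70% of its speed; a pose out of reach is approached as far as the arm can. A call is refused whole if a number of a shift passes 0.0625 or a number of a turn 10.7, either way. A call with a gripper value outside its range is refused whole. The fingers move at their own pace and stop on an object; FORCE is the grip in N (left out, the last holds). Time passes only in rows, so rows that do not move let the fingers close. It gives the time, the measured TCP pose, the force, the opening and the grip force at its end, in the units of the state.
- ctrl.get_state(): the state, without advancing time (a new reading comes with each control period).
- ctrl.get_image(name): name is "side" or "top" or "wrist"; returns (picture, depth): 400x640x3 uint8, blue, green, red; 400x640 float32, m along the optical axis (not along the pixel's ray), 0 where there is no reading.
- ctrl.camera_info(name): a dict with "intrinsics" (3x3 intrinsics, pixels), "D" ([k1, k2, p1, p2, k3] as OpenCV has them; the pictures are not rectified), "R" (3x3) and "t" (3): a world point X has camera coordinates R X + t. Camera axes: x right, y down, z forward; pixel columns grow to the right and rows downward; lengths in m; the calibration is good to about 2 mm. A picture is of the moment at which its call begins: read the wrist's pose just before it. camera_info takes no time and is no camera call; for the wrist camera it gives the pose at the moment of the call.
- ctrl.close_job(): hands the job in; it is judged then, once.
The state is a dict: "time": time; "joint_positions": joint angles; "qd": joint speeds; "joint_torque": joint torques, N m; "position": TCP position; "tool_rot": TCP orientation; "ft_force": force on the tool from outside, world axes, zero at the start; "torque": the same for the moment, N m; "grip_width": opening from 0.0 (shut) to 1.0 (fully open); "grip_force": force on a finger pad.
Only numpy, scipy, OpenCV 4.12 (cv2) and the standard library are available. Lean on these libraries where they do the work, as an engineer would, in place of code of your own. Each camera call takes 0.05 s, during which the arm holds its last target. There are 200 camera calls.

TASK

Lay the loose yellow packing plate squarely on top of the one already on the battery case's jamb block, edges flush, and let go of it. Then pick up the loose hinge leaf and set it flat on this pile with its knuckle between the two knuckles on the case, so that the holes line up for the pin, and finish still holding it there, pressed firmly down on the pile. Leave the multimeter, the blue bin with the pin and the wrench where they are.

Things in the scene. Friction and masses are not known exactly. Their poses are not given: they have to be found in the camera images.
- case: Fixed grey battery case with blue and black cells. Origin: on the bench below the middle of the hinge axis; x from the jamb block into the case, y along the hinge axis, z up. Aluminium jamb block: 90 wide (y), x -85 to 14 mm; its flat top, the seat, is 75 mm above the bench. Case: from x = 14 mm on, 310 wide, 240 deep, rim at 90 mm, terminal studs to 106 mm
- hinge (a point): Middle of the fixed hinge axis, 104 mm above the bench; axes as case. Two dark steel knuckles (outside diameter 18, bore 10 mm) lie on it at y -31 to -13 and 13 to 31 mm; the 26 mm gap between takes the loose knuckle and is open above, below and to the front (-x). Behind is the upright fixed leaf, its face at x = 10.5 mm
- packer_base: Flat yellow packing plate, 60 (x) by 46 (y) by 10 mm thick, loose, already lying on the seat with its centre about 43 mm in front (-x) of the hinge axis, long side along the case's x. Origin: centre of its underside, z up
- packer_top: The same kind of yellow plate, 60 (x) by 46 (y) by 10 mm, 44 to 72 g, lying flat on the bench; to be laid on packer_base. Origin: centre of its underside, x along the long side, z up
- leaf: Loose hinge leaf, 0.14 to 0.23 kg, flat on the bench: steel plate 60 (x) by 54 (y) by 5 mm, a knuckle beyond its +x edge, and in its middle an upright orange rib to grip: 40 long (x), 12 thick (y), z 4 to 37 mm. Origin: centre of the plate's underside, x towards the knuckle, z up. Home: underside on the two plates, 95 mm above the bench, axes parallel to the case's
- leaf_knuckle (a point): Middle of the loose leaf's knuckle, a barrel 18 mm in diameter with a 10 mm bore, 22 mm long along the leaf's y; in the leaf's frame it lies at x = 43, z = 9 mm (the barrel's underside is level with the plate's). Axes as leaf
- multimeter: Orange multimeter lying on the bench, 190 by 90 by 39 mm, left alone. Origin: centre of its underside
- bin: Small open blue bin, 110 (x) by 160 (y) by 55 mm, left alone. Origin: centre of its underside
- pin: Steel hinge pin, 7 mm thick, 90 mm long, lying in the blue bin, left alone. Origin: underside, middle
- wrench: Wrench 160 mm long lying on the bench across the front, left alone. Origin: underside, middle
Things that resemble listed ones, but are neither listed nor needed, are in the scene too. Several things look just like the leaf: the one meant starts farthest from the robot's base. Leave any purple look-alike of the packer_top alone.

How it is judged:
On the way:
1. the second packing plate lies squarely on the first, let go of (x of packer_top in the frame of packer_base between -0.005 and 0.005 m and y of packer_top in the frame of packer_base between -0.005 and 0.005 m and z of packer_top in the frame of packer_base between 0.0085 and 0.0115 m and angle between the x axis of packer_top and the x axis of packer_base, either way round below 0.09 rad and contact force between the fingers and packer_top below 0.1 N and linear speed of packer_top below 0.02 m/s), for 0.2 s.
At the end, for the whole second after the job is handed in: Top plate on the lower within 5 mm and 5 degrees, lower one moved under 8 mm; loose knuckle within 2.5 mm of the hinge axis across it and in height, 3 mm along it, leaf square and level within 4 degrees; fingers on the leaf, pressing it on the pile with over 4 N, at rest (x of packer_top in the frame of packer_base between -0.005 and 0.005 m and y of packer_top in the frame of packer_base between -0.005 and 0.005 m and z of packer_top in the frame of packer_base between 0.0085 and 0.0115 m and angle between the x axis of packer_top and the x axis of packer_base, either way round below 0.09 rad and distance of packer_base from where it was at the start of the episode below 0.008 m and x of leaf_knuckle in the frame of hinge between -0.0025 and 0.0025 m and y of leaf_knuckle in the frame of hinge between -0.003 and 0.003 m and z of leaf_knuckle in the frame of hinge between -0.0025 and 0.0025 m and angle between the y axis of leaf and the y axis of hinge, either way round below 0.07 rad and angle between the z axis of leaf and the z axis of hinge, either way round below 0.07 rad and contact force between leaf and packer_top above 4 N and contact force between the fingers and leaf above 3 N and linear speed of leaf below 0.02 m/s); the arm keeps its last pose, push and grip.
It fails at once if the multimeter is pushed more than 3 cm from its place (distance of multimeter from where it was at the start of the episode above 0.03 m).
It fails at once if the bin is pushed more than 3 cm from its place (distance of bin from where it was at the start of the episode above 0.03 m).
It fails at once if the pin is pushed more than 3 cm from its place (distance of pin from where it was at the start of the episode above 0.03 m).
It fails at once if the wrench is pushed more than 3 cm from its place (distance of wrench from where it was at the start of the episode above 0.03 m).
It also fails if it takes over 64 s, if anything falls off the work surface, if the arm or the gripper's body presses on something with over 40 N, if the wrist force passes 120 N, or if a joint passes its speed limit or range.

## Working session

There is one attempt and no reset: what is moved stays moved. The work goes in short steps, Python scripts to look and compute and a shell command to move; the robot and the scene stay as the last step left them, time stands still between calls to the robot, and variables do not carry over. Pictures are saved under pics/ and viewed, at most 10 in all, crops included, and the job is handed in when it is done.

```bash
mkdir -p pics
cat > h.py <<'E'
import numpy as np,cv2
from bench import ctrl
def grab(n,fn=None):
    ci=ctrl.camera_info(n); im,d=ctrl.get_image(n)
    if fn: cv2.imwrite('pics/'+fn,im); np.savez('pics/'+fn[:-4],im=im,d=d,K=ci['intrinsics'],D=ci['D'],R=ci['R'],t=ci['t'])
    return im,d,ci
def rays(ci,uv):
    p=cv2.undistortPoints(np.array(uv,float).reshape(-1,1,2),np.array(ci['intrinsics']),np.array(ci['D'])).reshape(-1,2)
    R=np.array(ci['R']);t=np.array(ci['t']).ravel()
    return -R.T@t, np.c_[p,np.ones(len(p))]@R
def onplane(ci,uv,z):
    o,d=rays(ci,uv); return o+d*((z-o[2])/d[:,2])[:,None]
def bydepth(ci,uv,dep):
    o,d=rays(ci,uv); return o+d*np.array(dep).reshape(-1,1)
def load(fn):
    z=np.load('pics/'+fn+'.npz'); return z['im'],z['d'],dict(intrinsics=z['K'],D=z['D'],R=z['R'],t=z['t'])
E
python3 - <<'E'
from h import *
for n in('top','side','wrist'):
    im,d,ci=grab(n,n+'0.png'); R=np.array(ci['R']);print(n,(-R.T@np.array(ci['t']).ravel()).round(3),R[2].round(2))
print(ctrl.get_state())
E
```

```text
top [ 0.388 -0.002  1.411] [ 0.11  0.   -0.99]
side [ 0.393 -1.141  0.912] [ 0.11  0.81 -0.58]
wrist [0.132 0.641 0.384] [ 0.26 -0.09 -0.96]
{'time': 0.15, 'joint_positions': array([-1.23690616,  0.3216654 , -0.07010162,  1.45139026,  0.02259286,
        1.37079363, -0.05691714]), 'qd': array([ 6.82384742e-04, -1.59561988e-03, -1.71310274e-03, -2.06165862e-03,
       -3.94770093e-06,  1.69033087e-04,  1.59598682e-03]), 'joint_torque': array([ 3.78768948e-05, -4.91793823e+01, -4.04463597e-01, -3.12879217e+01,
       -6.38576830e-02,  4.04015137e-02,  1.08470770e-04]), 'position': array([0.20423966, 0.61664114, 0.22170692]), 'tool_rot': array([-5.00128020e-01, -3.10136384e+00,  2.29459408e-03]), 'ft_force': array([0.40576375, 0.4043445 , 0.49117498]), 'torque': array([-0.01752709, -0.03312137,  0.03048443]), 'grip_force': 0.0, 'grip_width': 1.0009426409852629}
```

View pics/top0.png

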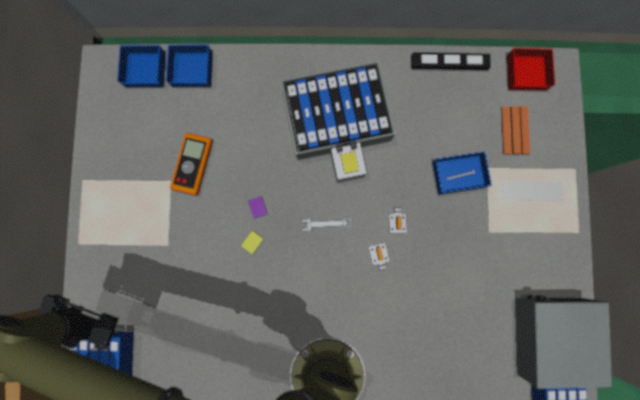

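View pics/side0.png

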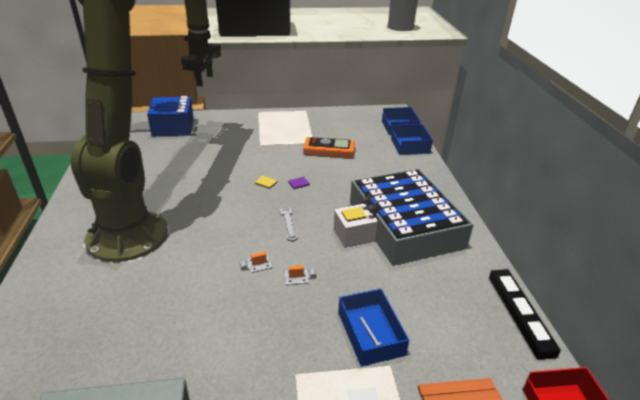

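Top view: the yellow loose plate is at (252,243) and the purple look-alike at (258,207). The leaf candidates are at (398,222) and (379,254), with the base at about (327,375), so (398,222) is the farther one. The seat with its yellow plate is at (349,160), the wrench at (326,224), the bin at (461,173) and the meter at (191,163). The side view agrees: leaves at (297,273) and (259,261), yellow plate (266,182), purple plate (299,183).

```bash
cat >> h.py <<'E'
def ymask(im):
    h=cv2.cvtColor(im,cv2.COLOR_BGR2HSV); return cv2.inRange(h,(24,110,60),(36,255,255))
def omask(im):
    h=cv2.cvtColor(im,cv2.COLOR_BGR2HSV); return cv2.inRange(h,(5,130,60),(20,255,255))
def blobs(m,amin=30):
    c,_=cv2.findContours(m,cv2.RETR_EXTERNAL,cv2.CHAIN_APPROX_NONE)
    return [x for x in c if cv2.contourArea(x)>amin]
def rect(ci,c,z):
    P=onplane(ci,c.reshape(-1,2),z)[:,:2]
    (cx,cy),(w,h),a=cv2.minAreaRect((P*1000).astype(np.float32))
    if w<h: w,h,a=h,w,a+90
    return np.round([cx,cy,w,h,(a+90)%180-90],1)
E
python3 - <<'E'
from h import *
for n in('top0','side0'):
    im,d,ci=load(n)
    for nm,m,zs in(('y',ymask(im),(.01,.085)),('o',omask(im),(.037,))):
        for c in blobs(m,15):
            u=c.reshape(-1,2).mean(0); 
            mm=np.zeros(d.shape,np.uint8);cv2.drawContours(mm,[c],-1,1,-1);dd=d[(mm>0)&(d>0)]
            print(n,nm,u.round(),cv2.contourArea(c),[rect(ci,c,z).tolist() for z in zs],bydepth(ci,[u],[np.median(dd)]).round(3) if len(dd) else None)
im,_,_=load('top0')
cv2.imwrite('pics/crop.png',cv2.resize(im[190:280,230:430],None,fx=4,fy=4,interpolation=cv2.INTER_CUBIC))
E
```

```text
top0 y [252. 242.] 218.5 [[408.5, 242.4, 56.8, 42.0, -35.9], [407.4, 229.4, 53.8, 39.8, -35.9]] [[0.409 0.243 0.01 ]]
top0 y [349. 162.] 212.0 [[666.1, -63.8, 58.3, 43.4, 13.0], [651.2, -60.5, 55.2, 41.1, 13.0]] [[ 0.651 -0.061  0.085]]
top0 o [ 13. 391.] 226.0 [[-61.4, 975.6, 56.2, 51.7, -87.1]] [[-0.101  1.06  -0.083]]
top0 o [379. 253.] 25.0 [[376.0, -155.5, 34.8, 9.7, 14.0]] [[ 0.377 -0.155  0.035]]
top0 o [398. 222.] 31.0 [[471.5, -215.8, 34.2, 9.3, -0.5]] [[ 0.472 -0.216  0.036]]
top0 o [191. 164.] 1590.5 [[653.1, 439.0, 187.9, 92.5, -13.1]] [[0.652 0.439 0.038]]
top0 o [515. 130.] 1111.0 [[771.4, -595.9, 152.4, 84.1, 0.3]] [[ 0.778 -0.607  0.011]]
side0 y [354. 213.] 149.5 [[674.7, 29.9, 60.5, 48.8, 11.1], [651.3, -67.5, 55.5, 44.8, 11.1]] [[ 0.652 -0.066  0.084]]
side0 y [266. 181.] 96.5 [[409.6, 235.8, 58.7, 42.9, -37.4], [408.2, 121.3, 53.8, 39.4, -37.4]] [[0.41  0.237 0.009]]
side0 o [460. 391.] 1331.0 [[768.4, -604.5, 159.6, 46.6, -5.4]] [[ 0.782 -0.593  0.009]]
side0 o [296. 271.] 119.0 [[470.7, -236.9, 36.8, 36.6, 84.4]] [[ 0.472 -0.225  0.026]]
side0 o [259. 258.] 112.5 [[375.9, -176.0, 42.6, 34.8, 89.3]] [[ 0.376 -0.165  0.026]]
side0 o [  2. 175.] 20.0 [[-430.2, 297.9, 65.8, 13.7, -69.4]] [[-0.817  0.968 -0.369]]
side0 o [329. 149.] 466.0 [[648.7, 406.1, 186.5, 131.6, -12.5]] [[0.65  0.404 0.029]]
side0 o [139. 107.] 58.0 [[-95.1, 797.9, 62.5, 49.1, -3.2]] [[-0.161  1.067 -0.084]]
side0 o [198. 105.] 55.0 [[143.0, 818.1, 83.3, 41.6, -86.2]] [[ 0.109  1.085 -0.087]]
side0 o [157.  51.] 4056.0 [[-154.3, 1703.9, 1527.2, 370.3, -82.9]] [[-0.047  1.127  0.162]]
```

View pics/crop.png

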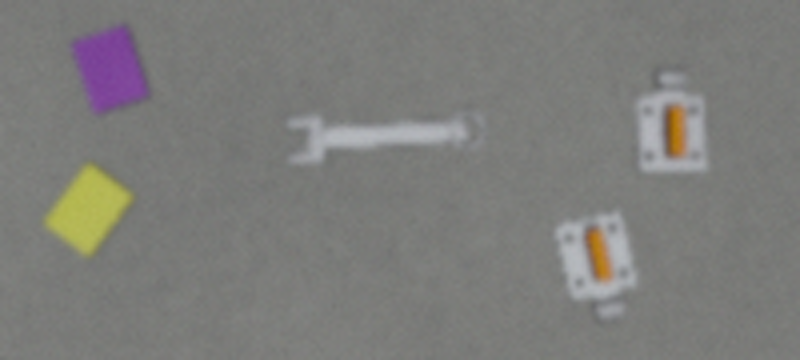

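Crop: the chosen leaf is at (672,130) with its knuckle towards the top, which is world +x. The other leaf, at (597,262), is nearer the base. The yellow plate is at (88,210) and purple is left alone. I'll move over the yellow plate for a close wrist view.

```bash
cat > plan.py <<'E'
import sys
from h import *
from scipy.spatial.transform import Rotation as Ro
def plan(x,y,z,yaw):
    s=ctrl.get_state(); R=Ro.from_rotvec(s['tool_rot']).as_matrix(); p=s['position']
    cur=np.degrees(np.arctan2(R[1,1],R[0,1])); d=(yaw-cur+90)%180-90
    # goal: straight down, tool y at cur+d
    a=np.radians(cur+d); Y=np.array([np.cos(a),np.sin(a),0]); Z=np.array([0,0,-1.]); G=np.c_[np.cross(Y,Z),Y,Z]
    t=Ro.from_matrix(R.T@G).as_rotvec(degrees=True)
    print('t',round(s['time'],2),'p',(p*1000).round(1),'yaw',round(cur,2),'j7',s['joint_positions'][6].round(2),'F',s['ft_force'].round(2),'gw',round(s['grip_width']*87,1),round(s['grip_force'],1))
    print('turn',t.round(2),'then shift mm',(G.T@(np.array([x,y,z])-p)*1000).round(1))
if __name__=='__main__': plan(*map(float,sys.argv[1:]))
E
python3 plan.py .409 .242 .15 53.5
```

```text
t 0.15 p [204.2 616.6 221.7] yaw 71.68 j7 -0.06 F [0.41 0.4  0.49] gw 87.1 0.0
turn [-0.08  0.02 18.18] then shift mm [-387.4 -179.4   71.7]
```

```bash
python3 -m handwheel '[[0.087,0,0,0,0,0,9],[0.087,0,0,0,0,0,9.2],[0.087,-0.055,-0.025,0.01,0,0,0],[0.087,-0.055,-0.025,0.01,0,0,0],[0.087,-0.055,-0.025,0.01,0,0,0],[0.087,-0.055,-0.025,0.01,0,0,0],[0.087,-0.055,-0.025,0.01,0,0,0],[0.087,-0.055,-0.025,0.01,0,0,0],[0.087,-0.055,-0.025,0.01,0,0,0],[0.087,0,0,0,0,0,0],[0.087,0,0,0,0,0,0],[0.087,0,0,0,0,0,0]]'
cat > look.py <<'E'
import sys
from h import *
fn=sys.argv[1]; kind=sys.argv[2]; z=float(sys.argv[3])
im,d,ci=grab('wrist',fn+'.png')
m={'y':ymask,'o':omask}[kind](im)
for c in blobs(m,300):
    mm=np.zeros(d.shape,np.uint8);cv2.drawContours(mm,[c],-1,1,-1);mm=cv2.erode(mm,None,iterations=4);ok=(mm>0)&(d>0);v,u=np.nonzero(ok)
    P=bydepth(ci,np.c_[u,v],d[ok]) if len(u) else np.zeros((1,3))
    print(c.reshape(-1,2).mean(0).round(),cv2.boundingRect(c),cv2.contourArea(c),'rect@z',rect(ci,c,z),'depth',(np.median(P,0)*1000).round(1))
E
python3 look.py w1 y .01; python3 plan.py .409 .242 .15 53.5
```

```text
time: 1.65
position: [0.4089, 0.2489, 0.1527]
tool_rot: [-0.98, -2.985, -0.001]
ft_force: [-0.2, 0.3, 0.5]
grip_width: 1.001
grip_force: 0.0
[312. 189.] (284, 153, 53, 67) 3022.5 rect@z [407.3 243.   59.6  45.2 -36.4] depth [404.8 244.    9.7]
t 1.7 p [409.  248.8 152.7] yaw 53.65 j7 0.34 F [ 0.38 -0.04 -0.02] gw 86.8 0.0
turn [ 0.02 -0.    0.15] then shift mm [-4.1 -5.5  2.7]
```

View pics/w1.png

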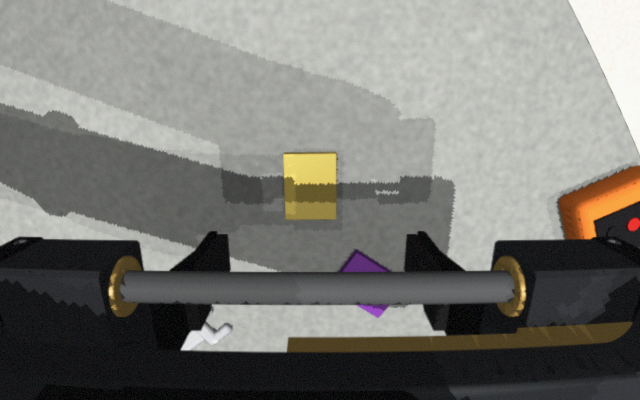

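Wrist view: yellow plate at (312,189), square to the fingers. The purple plate at (366,283) is clear of them. I'll descend.

```bash
python3 plan.py .4078 .2428 .004 53.6; python3 -m handwheel '[[0.087,-0.0025,-0.0055,0.03,0,0,0],[0.087,0,0,0.05,0,0,0],[0.087,0,0,0.04,0,0,0],[0.087,0,0,0.02,0,0,0],[0.087,0,0,0.007,0,0,0],[0.087,0,0,0,0,0,0],[0.087,0,0,0,0,0,0]]' 20; python3 plan.py .4078 .2428 .003 53.6
```

```text
t 1.7 p [409.  248.8 152.7] yaw 53.65 j7 0.34 F [ 0.38 -0.04 -0.02] gw 86.8 0.0
turn [ 0.02 -0.    0.05] then shift mm [ -2.6  -5.5 148.7]
time: 2.58
position: [0.4091, 0.2422, 0.0066]
tool_rot: [0.983, 2.983, 0.003]
ft_force: [-0.2, -0.5, -1.4]
grip_width: 1.001
grip_force: 0.0
t 2.58 p [409.1 242.2   6.6] yaw 53.5 j7 0.4 F [-0.24 -0.53 -1.43] gw 87.1 0.0
turn [ 0.12  0.03 -0.1 ] then shift mm [ 1.4 -0.3  3.6]
```

```bash
python3 -m handwheel '[[0.087,0.0013,0,0.0035,0,0,0],[0.087,0,0,0,0,0,0],[0.06,0,0,0,0,0,0],[0.035,0,0,0,0,0,0],[0.03,0,0,0,0,0,0],[0.03,0,0,0,0,0,0],[0.03,0,0,0,0,0,0],[0.03,0,0,0,0,0,0]]' 20; python3 plan.py .4078 .2428 .003 53.6
```

```text
time: 3.58
position: [0.4074, 0.2422, 0.0021]
tool_rot: [0.984, 2.983, 0.0]
ft_force: [0.6, -0.1, -0.3]
grip_width: 0.526
grip_force: 20.0
t 3.58 p [407.4 242.2   2.1] yaw 53.47 j7 0.4 F [ 0.64 -0.07 -0.3 ] gw 45.8 20.0
turn [ 0.01  0.   -0.13] then shift mm [ 0.   0.8 -0.9]
```

```bash
python3 -m handwheel '[[0.03,0,0,-0.02,0,0,0],[0.03,0,0,-0.04,0,0,0],[0.03,0,0,-0.06,0,0,0],[0.03,0,0,-0.06,0,0,0],[0.03,0,0,-0.04,0,0,0],[0.03,0,0,0,0,0,-10],[0.03,0,0,0,0,0,-10],[0.03,0,0,0,0,0,-10],[0.03,0,0,0,0,0,-10],[0.03,0,0,0,0,0,-9.5],[0.03,0,0,0,0,0,0]]'; python3 plan.py .64 -.061 .222 103
```

```text
time: 4.95
position: [0.4072, 0.242, 0.2219]
tool_rot: [0.352, -3.121, 0.0]
ft_force: [-0.1, -0.3, -1.3]
grip_width: 0.525
grip_force: 20.0
t 4.95 p [407.2 242.  221.9] yaw 102.87 j7 1.19 F [-0.06 -0.28 -1.28] gw 45.7 20.0
turn [-0.01 -0.02 -0.13] then shift mm [-1.587e+02 -3.476e+02 -1.000e-01]
```

```bash
python3 -m handwheel '[[0.03,-0.013,-0.029,0,0,0,0],[0.03,-0.026,-0.058,0,0,0,0],[0.03,-0.026,-0.058,0,0,0,0],[0.03,-0.026,-0.058,0,0,0,0],[0.03,-0.026,-0.058,0,0,0,0],[0.03,-0.026,-0.057,0,0,0,0],[0.03,-0.013,-0.029,0,0,0,0],[0.03,0,0,0,0,0,0],[0.03,0,0,0,0,0,0],[0.03,0,0,0,0,0,0]]'; python3 plan.py .64 -.061 .222 103;python3 look.py w2 y .085
```

```text
time: 6.2
position: [0.6343, -0.0556, 0.2221]
tool_rot: [-0.357, 3.121, 0.002]
ft_force: [-0.2, -0.5, -0.7]
grip_width: 0.531
grip_force: 20.0
t 6.2 p [634.3 -55.6 222.1] yaw 103.06 j7 1.99 F [-0.16 -0.52 -0.67] gw 46.2 20.0
turn [0.07 0.01 0.06] then shift mm [-4.4 -6.6  0.1]
[321. 309.] (272, 305, 90, 11) 557.5 rect@z [754.4 -26.2  85.7  11.3 -77.1] depth [663.9 -63.1 229.6]
[318. 229.] (267, 167, 100, 105) 6739.5 rect@z [666.2 -46.6  97.6  89.   13. ] depth [615.5 -62.3 229.6]
```

View pics/w2.png

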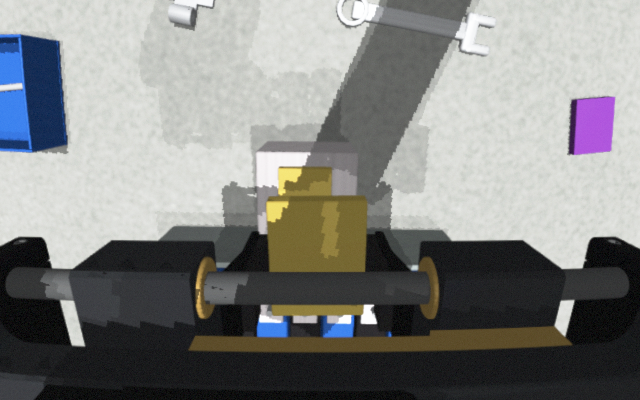

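Wrist view: the held plate, (267..366, 196..315), hides most of the base plate at (305,180). The image's up direction points towards the robot. I'll shift forward to uncover the base.

```bash
python3 -m handwheel '[[0.03,-0.03,-0.006,-0.01,0,0,0],[0.03,-0.035,0,-0.01,0,0,0],[0.03,0,0,0,0,0,0],[0.03,0,0,0,0,0,0],[0.03,0,0,0,0,0,0]]'; python3 plan.py .651 -.061 .222 103;python3 look.py w3 y .085
python3 - <<'E'
from h import *
im,d,ci=load('w3')
m=ymask(im); s=ctrl.get_state();p=s['position']
from scipy.spatial.transform import Rotation as Ro
R=Ro.from_rotvec(s['tool_rot']).as_matrix()
# held plate: top surface z=p+8mm, extent in tool frame
v,u=np.nonzero(m); dd=d[v,u]
P=bydepth(ci,np.c_[u,v],dd); h=(P[:,2]>p[2]-.02)
Q=(onplane(ci,np.c_[u,v][h],p[2]+.008)-p)@R*1000
print('held tool x',np.percentile(Q[:,0],[.1,1,99,99.9]).round(1),'y',np.percentile(Q[:,1],[.1,1,99,99.9]).round(1),'z',np.median(P[h][:,2])-p[2])
E
```

```text
time: 6.88
position: [0.6983, -0.0489, 0.2422]
tool_rot: [0.354, -3.121, -0.001]
ft_force: [-0.2, 0.3, 0.6]
grip_width: 0.527
grip_force: 20.0
t 6.88 p [698.3 -48.9 242.2] yaw 102.94 j7 2.0 F [-0.22  0.33  0.6 ] gw 45.9 20.0
turn [ 0.03 -0.02 -0.06] then shift mm [48.8 -1.1 20.2]
[323. 309.] (273, 305, 91, 11) 565.5 rect@z [831.1 -15.6  92.4  11.9 -77. ] depth [0. 0. 0.]
[316. 260.] (269, 244, 97, 28) 1057.0 rect@z [773.9 -29.9  94.4  29.  -77.1] depth [696.8 -35.  249.9]
[321. 225.] (266, 195, 102, 65) 4337.5 rect@z [743.6 -37.2  95.3  63.7 -76.1] depth [679.  -57.  249.8]
[321. 133.] (289, 93, 52, 66) 1383.5 rect@z [651.5 -60.7  57.1  44.3  12.3] depth [668.7 -51.2  84.8]
held tool x [-29.7 -28.6  31.7  32. ] y [-21.5 -20.8  23.5  24.2] z 0.007468512698827562
```

View pics/w3.png

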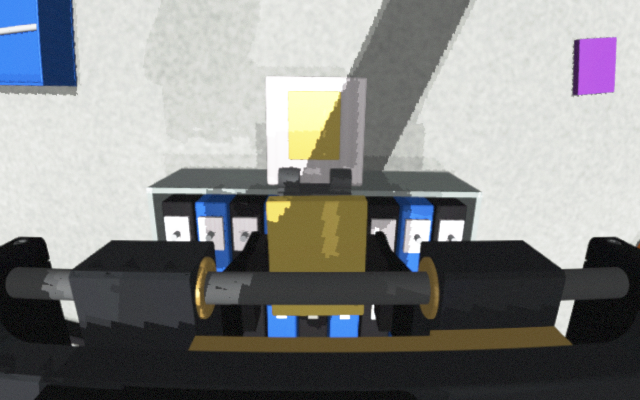

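Wrist view: the base plate is at (289..341, 93..159), partly in shadow, on the white block. The fixed knuckles are at (290,180) and (341,180), and the held plate is at (267..366, 195..315). I'll refine the base mask and measure the block and knuckles too.

Run:
```python
from h import *
im,d,ci=load('w3')
hsv=cv2.cvtColor(im,cv2.COLOR_BGR2HSV)
print(hsv[100:165:8,295].tolist(),hsv[150,300:340:8].tolist())
m=((hsv[...,0]>18)&(hsv[...,0]<40)&(hsv[...,1]>90)).astype(np.uint8)*255; m[170:]=0
for c in blobs(m,300):print(cv2.boundingRect(c),cv2.contourArea(c),rect(ci,c,.085))
# block top by depth
v,u=np.nonzero((d[:200]>0)); P=bydepth(ci,np.c_[u,v],d[v,u]); 
b=(abs(P[:,2]-.075)<.004)&(abs(P[:,0]-.65)<.08)&(abs(P[:,1]+.06)<.08)
mm=np.zeros(m.shape,np.uint8);mm[v[b],u[b]]=255
mm|=m
c=max(blobs(mm,300),key=cv2.contourArea);print('block',cv2.boundingRect(c),rect(ci,c,.075))
# knuckles: points above 0.1
k=(P[:,2]>.092)&(P[:,2]<.13)&(P[:,0]<.74)&(P[:,0]>.6)
a=np.radians(13);ex=np.array([np.cos(a),np.sin(a)]);ey=np.array([-ex[1],ex[0]])
Q=P[k]; X=Q[:,:2]@ex*1000;Y=Q[:,:2]@ey*1000
print('high pts',k.sum(), 'X',np.percentile(X,[0,2,50,98,100]).round(1),'Y',np.percentile(Y,[0,2,50,98,100]).round(1),'z',Q[:,2].max())
hist=np.histogram(Y,bins=np.arange(-300,-100,4));print([(int(b),int(n)) for n,b in zip(*hist) if n])
kk=(Q[:,2]>.1085);print('knuckle tops',kk.sum(),np.median(X[kk]),Y[kk].min(),Y[kk].max(),[(int(b),int(n)) for n,b in zip(*np.histogram(Y[kk],bins=np.arange(-300,-100,4))) if n])
```

```text
[[30, 56, 255], [30, 60, 255], [30, 62, 255], [30, 69, 255], [28, 110, 253], [28, 111, 252], [28, 115, 251], [27, 118, 250], [0, 1, 252]] [[27, 118, 250], [27, 117, 251], [24, 138, 129], [24, 149, 125], [23, 140, 129]]
(289, 92, 52, 68) 1721.5 [651.4 -60.6  58.6  44.5  12.3]
block (215, 76, 174, 112) [661.  -70.3 164.2 100.1 -77.7]
high pts 1485 X [653.7 654.6 666.9 675.2 679.1] Y [-236.9 -235.6 -207.4 -175.5 -141.7] z 0.1173512840725216
[(-240, 17), (-236, 139), (-232, 139), (-228, 126), (-224, 130), (-220, 99), (-216, 43), (-212, 47), (-208, 37), (-204, 46), (-200, 39), (-196, 72), (-192, 123), (-188, 120), (-184, 135), (-180, 129), (-176, 43), (-144, 1)]
knuckle tops 1164 666.7167970602762 -236.92984504017167 -174.49238327795152 [(-240, 16), (-236, 121), (-232, 126), (-228, 111), (-224, 116), (-220, 56), (-216, 24), (-212, 22), (-208, 18), (-204, 21), (-200, 17), (-196, 35), (-192, 108), (-188, 103), (-184, 118), (-180, 113), (-176, 39)]
```

```bash
python3 plan.py .6523 -.0612 .087 102.7; python3 -m handwheel '[[0.03,0.024,-0.001,0.01,0,0,0.2],[0.03,0.024,-0.001,0.03,0,0,0],[0.03,0,0,0.04,0,0,0],[0.03,0,0,0.035,0,0,0],[0.03,0,0,0.02,0,0,0],[0.03,0,0,0,0,0,0],[0.03,0,0,0,0,0,0]]'; python3 plan.py .6523 -.0612 .087 102.7
```

```text
t 6.92 p [698.4 -49.  242.3] yaw 102.94 j7 2.0 F [-0.35 -0.18 -0.68] gw 45.7 20.0
turn [ 0.03 -0.    0.24] then shift mm [ 47.7  -1.8 155.3]
time: 7.8
position: [0.654, -0.0616, 0.1087]
tool_rot: [-0.349, 3.12, -0.001]
ft_force: [0.2, -0.5, -0.9]
grip_width: 0.523
grip_force: 20.0
t 7.8 p [654.  -61.6 108.7] yaw 102.77 j7 2.05 F [ 0.19 -0.49 -0.89] gw 45.5 20.0
turn [-0.04  0.14  0.07] then shift mm [ 1.5  0.8 21.7]
```

```bash
python3 -m handwheel '[[0.03,0.0013,0.0006,0.01,0,0,0],[0.03,0,0,0.006,0,0,0],[0.03,0,0,0.003,0,0,0],[0.03,0,0,0,0,0,0],[0.03,0,0,0,0,0,0]]'; python3 plan.py .6523 -.0612 .087 102.7;python3 -m handwheel '[[0.03,0,0,0.001,0,0,0],[0.03,0,0,0.001,0,0,0],[0.03,0,0,0.001,0,0,0],[0.03,0,0,0,0,0,0]]'; python3 plan.py .6523 -.0612 .087 102.7
```

```text
time: 8.43
position: [0.6517, -0.0611, 0.0882]
tool_rot: [-0.35, 3.122, -0.0]
ft_force: [-0.5, -0.5, -0.0]
grip_width: 0.527
grip_force: 20.0
t 8.43 p [651.7 -61.1  88.2] yaw 102.78 j7 2.05 F [-0.47 -0.49 -0.01] gw 45.9 20.0
turn [-0.01  0.02  0.08] then shift mm [-0.5 -0.3  1.2]
time: 8.93
position: [0.6518, -0.061, 0.0871]
tool_rot: [-0.349, 3.121, 0.001]
ft_force: [-3.8, 1.0, 9.1]
grip_width: 0.524
grip_force: 20.0
t 8.93 p [651.8 -61.   87.1] yaw 102.78 j7 2.06 F [-3.79  1.    9.07] gw 45.6 20.0
turn [0.04 0.06 0.08] then shift mm [-0.4 -0.3  0.1]
```

Contact (9 N) at z = 87. I'll ease off, release, and raise to look.

```bash
python3 -m handwheel '[[0.03,0,0,-0.0015,0,0,0],[0.03,0,0,0,0,0,0],[0.055,0,0,0,0,0,0],[0.07,0,0,0,0,0,0],[0.07,0,0,0,0,0,0],[0.07,0,0,0,0,0,0],[0.07,0,0,-0.02,0,0,0],[0.07,0,0,-0.05,0,0,0],[0.07,-0.03,0,-0.05,0,0,0],[0.07,-0.03,0,-0.035,0,0,0],[0.07,0,0,0,0,0,0],[0.07,0,0,0,0,0,0]]'; python3 -m handwheel '[[0.07,0,0,0,0,0,0],[0.07,0,0,0,0,0,0]]'
python3 plan.py .6523 -.0612 .087 102.7;python3 look.py w4 y .095
python3 - <<'E'
from h import *
im,d,ci=load('w4')
hsv=cv2.cvtColor(im,cv2.COLOR_BGR2HSV)
m=((hsv[...,0]>18)&(hsv[...,0]<40)&(hsv[...,1]>45)).astype(np.uint8)*255
for c in blobs(m,300):print(cv2.boundingRect(c),cv2.contourArea(c),rect(ci,c,.095))
cv2.imwrite('pics/w4c.png',cv2.resize(im[60:260,220:420],None,fx=3,fy=3,interpolation=cv2.INTER_CUBIC))
E
```

```text
time: 10.42
position: [0.7094, -0.0483, 0.2416]
tool_rot: [0.349, -3.121, 0.0]
ft_force: [-0.4, -0.2, 0.4]
grip_width: 0.808
grip_force: 0.0
time: 10.68
position: [0.7092, -0.0479, 0.2408]
tool_rot: [0.349, -3.121, -0.001]
ft_force: [-0.2, 0.0, -0.8]
grip_width: 0.801
grip_force: 0.0
t 10.68 p [709.2 -47.9 240.8] yaw 102.75 j7 2.0 F [-0.21  0.05 -0.82] gw 69.7 0.0
turn [ 0.04 -0.08  0.05] then shift mm [ 58.4  -0.4 153.8]
[327. 127.] (290, 84, 54, 67) 983.0 rect@z [661.  -44.8  69.   35.6 -28.6] depth [666.9 -44.3  94.7]
(246, 323, 371, 30) 5916.5 [843.3 115.8 403.8  28.2 -77.1]
(462, 256, 30, 63) 850.5 [777.1 130.9  71.6  27.4  24.5]
(143, 256, 29, 63) 872.5 [ 846.9 -177.    71.9   26.6    1.3]
(289, 78, 56, 74) 3464.0 [651.9 -59.6  60.5  46.1  12.7]
```

View pics/w4c.png

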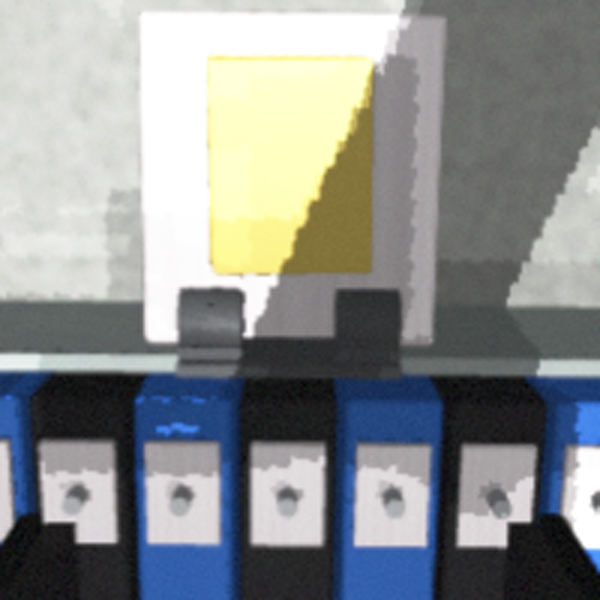

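The plate lies flush on the base: measured centre (651.9, -59.6), 60.5 x 46.1, yaw 12.7°. The knuckles are at crop (212,320) and (368,320). Next I'll turn the wrist about half a turn so the camera sits on the leaf's knuckle side, and move over the leaf.

```bash
python3 -m handwheel '[[0.07,0.03,0,-0.01,0,0,-10.4],[0.07,0,0,0,0,0,-10.4],[0.07,0,0,0,0,0,-10.4],[0.07,0,0,0,0,0,-10.4],[0.07,0,0,0,0,0,-10.4],[0.07,0,0,0,0,0,-10.4],[0.07,0,0,0,0,0,-10.4],[0.07,0,0,0,0,0,-10.4],[0.07,0,0,0,0,0,-10.4],[0.07,0,0,0,0,0,-10.4],[0.07,0,0,0,0,0,-10.4],[0.07,0,0,0,0,0,-10.4]]';python3 -m handwheel '[[0.07,0,0,0,0,0,-10.4],[0.07,0,0,0,0,0,-10.4],[0.07,0,0,0,0,0,-10.4],[0.07,0,0,0,0,0,-10.4],[0.07,0,0,0,0,0,0],[0.07,0,0,0,0,0,0]]';python3 plan.py .4715 -.216 .20 90
```

```text
time: 12.22
position: [0.6478, 0.0116, 0.1503]
tool_rot: [2.27, -1.938, -0.08]
ft_force: [0.5, 0.9, -0.6]
grip_width: 0.804
grip_force: 0.0
time: 12.98
position: [0.5699, 0.1713, 0.0619]
tool_rot: [2.567, -1.361, 0.055]
ft_force: [0.1, -0.8, 0.3]
grip_width: 0.799
grip_force: 0.0
t 12.97 p [569.9 171.3  61.9] yaw -146.63 j7 2.69 F [ 0.05 -0.85  0.25] gw 69.5 0.0
turn [ 14.03  -2.24 -55.57] then shift mm [ -98.4  387.3 -138.1]
```

The turn sign was wrong: a negative turn runs j7 to its limit. The forces stayed small and nothing was touched. I'll raise, level, and turn the other way round.

```bash
python3 -m handwheel '[[0.07,0,0,-0.04,0,0,8],[0.07,0,0,-0.04,0,0,8],[0.07,0,0,-0.03,0,0,8],[0.07,0,0,0,0,0,0]]';python3 plan.py .55 0 .20 33
python3 - <<'E'
from h import *
print(ctrl.get_state()['joint_positions'].round(3))
im,d,ci=grab('top','top1.png')
for c in blobs(ymask(im),15):print(rect(ci,c,.01),rect(ci,c,.095))
E
```

```text
time: 13.48
position: [0.5799, 0.1963, 0.1723]
tool_rot: [2.238, -1.878, 0.128]
ft_force: [-0.0, 0.2, -0.7]
grip_width: 0.805
grip_force: 0.0
t 13.47 p [579.9 196.3 172.3] yaw -170.64 j7 2.35 F [-0.02  0.18 -0.68] gw 70.0 0.0
turn [  8.59 -10.41 -22.88] then shift mm [148.3 132.  -27.7]
[ 0.377  0.812 -1.367  1.452  0.859  1.731  2.352]
[667.9 -62.9  61.1  44.5  13.9] [650.9 -59.1  57.4  41.8  13.9]
```

```bash
python3 plan.py .55 0 .20 9.36; python3 plan.py .55 0 .20 -30
```

```text
t 13.53 p [579.3 195.4 170.4] yaw -170.57 j7 2.35 F [-0.08  0.07 -0.38] gw 70.0 0.0
turn [  6.39 -11.93   0.73] then shift mm [188.1  60.7 -29.6]
t 13.53 p [579.3 195.4 170.4] yaw -170.57 j7 2.35 F [-0.08  0.07 -0.38] gw 70.0 0.0
turn [  2.05 -13.66  39.91] then shift mm [183.9 -72.4 -29.6]
```

```bash
python3 -m handwheel '[[0.07,0,0,-0.01,0.5,-3.4,10],[0.07,0,0,-0.01,0.5,-3.4,10],[0.07,0,0,-0.01,0.5,-3.4,10],[0.07,0,0,0,0.5,-3.4,10],[0.07,0,0,0,0,0,0],[0.07,0,0,0,0,0,10],[0.07,0,0,0,0,0,10],[0.07,0,0,0,0,0,10],[0.07,0,0,0,0,0,10],[0.07,0,0,0,0,0,0]]'; python3 plan.py .55 0 .20 90; python3 -c "
from h import *
print(ctrl.get_state()['joint_positions'].round(3))"
```

```text
time: 14.78
position: [0.5799, 0.2009, 0.1977]
tool_rot: [0.552, -3.087, 0.003]
ft_force: [-0.9, -0.7, 0.7]
grip_width: 0.804
grip_force: 0.0
t 14.78 p [579.9 200.9 197.7] yaw 110.29 j7 1.18 F [-0.91 -0.67  0.72] gw 69.9 0.0
turn [-0.1  -0.3  20.29] then shift mm [  29.9 -200.9   -2.3]
[ 0.519  0.543 -1.227  1.546  0.513  1.423  1.183]
```

```bash
python3 plan.py .5 -.15 .23 110.3; python3 -m handwheel '[[0.07,0,-0.04,-0.01,0,0,0],[0.07,-0.008,-0.055,-0.01,0,0,0],[0.07,-0.008,-0.055,-0.01,0,0,0],[0.07,-0.008,-0.055,0,0,0,0],[0.07,-0.008,-0.055,0,0,0,0],[0.07,-0.008,-0.04,0,0,0,0],[0.07,0,0,0,0,0,0]]';  python3 plan.py .5 -.15 .23 110.3; python3 -c "
from h import *
print(ctrl.get_state()['joint_positions'].round(3))"
```

```text
t 14.78 p [579.9 200.9 197.7] yaw 110.29 j7 1.18 F [-0.91 -0.67  0.72] gw 69.9 0.0
turn [-0.05 -0.31 -0.01] then shift mm [ 196.6 -301.4  -32.3]
time: 15.65
position: [0.7213, -0.0725, 0.2257]
tool_rot: [0.541, -3.088, 0.001]
ft_force: [-1.1, 0.3, -0.4]
grip_width: 0.804
grip_force: 0.0
t 15.65 p [721.3 -72.5 225.7] yaw 109.88 j7 1.63 F [-1.09  0.35 -0.39] gw 69.9 0.0
turn [ 0.03 -0.37 -0.42] then shift mm [234.4   4.1  -4.3]
[ 0.693  0.728 -1.112  1.19   0.639  1.581  1.627]
```

```bash
python3 -m handwheel '[[0.07,0.03,0,0,0,0,0],[0.07,0.055,0,0,0,0,0],[0.07,0.055,0,0,0,0,0],[0.07,0.055,0,0,0,0,0],[0.07,0.038,0,0,0,0,0],[0.07,0,0,0,0,0,10],[0.07,0,0,0,0,0,10],[0.07,0,0,0,0,0,10],[0.07,0,0,0,0,0,10],[0.07,0,0,0,0,0,10],[0.07,0,0,0,0,0,10],[0.07,0,0,0,0,0,0]]';  python3 plan.py .5 -.15 .23 90; python3 -c "
from h import *
print(ctrl.get_state()['joint_positions'].round(3))"
```

```text
time: 17.15
position: [0.501, -0.1454, 0.2287]
tool_rot: [-1.062, -2.952, 0.005]
ft_force: [-0.9, -0.2, -0.4]
grip_width: 0.806
grip_force: 0.0
t 17.15 p [ 501.  -145.4  228.7] yaw 50.42 j7 0.99 F [-0.86 -0.24 -0.36] gw 70.1 0.0
turn [ -0.17  -0.25 -39.59] then shift mm [ 1.  -4.6 -1.3]
[ 1.292  0.168 -1.153  1.724  0.159  1.356  0.989]
```

```bash
python3 -m handwheel '[[0.07,0,0,0,0,0,10],[0.07,0,0,0,0,0,10],[0.07,0,0,0,0,0,10],[0.07,0,0,0,0,0,10],[0.07,0,0,0,0,0,10],[0.07,0,0,0,0,0,10],[0.07,0,0,0,0,0,10],[0.07,0,0,0,0,0,10],[0.07,0,0,0,0,0,10],[0.07,0,0,0,0,0,10],[0.07,0,0,0,0,0,10],[0.07,0,0,0,0,0,10]]'; python3 -m handwheel '[[0.07,0,0,0,0,0,10],[0.07,0,0,0,0,0,10.3],[0.07,0,0,0,0,0,0]]';python3 plan.py .4715 -.216 .20 90; python3 -c "
from h import *
print(ctrl.get_state()['joint_positions'].round(3))"
```

```text
time: 18.65
position: [0.5011, -0.1458, 0.2287]
tool_rot: [3.093, 0.549, -0.008]
ft_force: [0.5, -0.8, 0.7]
grip_width: 0.809
grip_force: 0.0
time: 19.02
position: [0.5011, -0.1459, 0.2287]
tool_rot: [3.141, 0.004, -0.007]
ft_force: [1.0, 1.3, -0.7]
grip_width: 0.803
grip_force: 0.0
t 19.02 p [ 501.1 -145.9  228.7] yaw -89.86 j7 -1.41 F [ 0.96  1.25 -0.73] gw 69.8 0.0
turn [0.06 0.26 0.14] then shift mm [-29.6  70.1  28.7]
[ 1.074  0.114 -0.894  1.728  0.093  1.347 -1.406]
```

Now over the leaf for a close look.

```bash
python3 -m handwheel '[[0.07,-0.015,0.035,0.015,0,0.1,0],[0.07,-0.015,0.035,0.015,0,0.1,0.1],[0.07,0,0,0,0,0,0],[0.07,0,0,0,0,0,0],[0.07,0,0,0,0,0,0]]'; python3 plan.py .4715 -.216 .20 90; python3 look.py w5 o .037
```

```text
time: 19.65
position: [0.4718, -0.2151, 0.1998]
tool_rot: [3.14, -0.004, 0.001]
ft_force: [0.3, 0.2, -0.7]
grip_width: 0.804
grip_force: 0.0
t 19.65 p [ 471.8 -215.1  199.8] yaw -90.13 j7 -1.26 F [ 0.35  0.19 -0.75] gw 69.9 0.0
turn [ 0.08 -0.04 -0.13] then shift mm [-0.3  0.9 -0.2]
[338. 345.] (247, 336, 183, 16) 1175.5 rect@z [ 286.3 -236.9  199.    18.8   90. ] depth [0. 0. 0.]
[524. 337.] (430, 324, 187, 26) 1965.0 rect@z [ 289.9 -449.1  225.4   26.5  -90. ] depth [ 494.5 -261.9  297.3]
[478. 273.] (463, 257, 27, 37) 339.5 rect@z [ 369.7 -380.4   45.8   19.5   40.3] depth [ 505.6 -252.8  282.4]
[154. 285.] (144, 257, 28, 61) 606.5 rect@z [354.3 -47.5  74.   25.9 -13. ] depth [ 496.5 -175.1  287.7]
[262. 258.] (251, 241, 24, 31) 465.0 rect@z [ 389.7 -158.3   34.2   18.4   13.5] depth [ 387.9 -158.4   36.1]
[321. 174.] (315, 151, 12, 46) 471.0 rect@z [ 4.745e+02 -2.174e+02  4.250e+01  1.020e+01  3.000e-01] depth [ 475.1 -217.9   36.8]
```

View pics/w5.png

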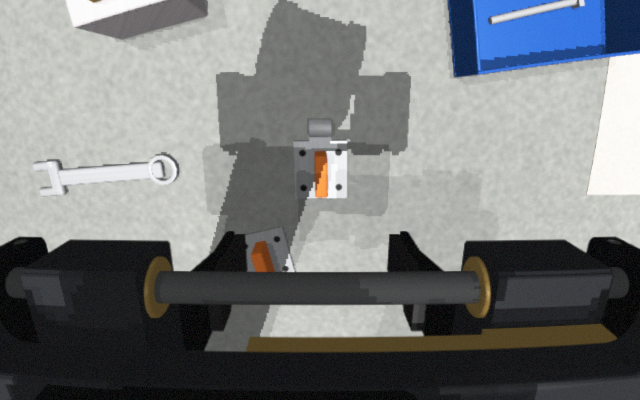

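Wrist view: the leaf is at (320,170) with its knuckle at (319,127) and its rib at (321,174). The decoy is at (262,258). I'll refine the leaf centre from the rib top, plate holes and knuckle.

Run:
```python
from h import *
im,d,ci=load('w5')
v,u=np.nonzero(d>0);s=(v<235)&(v>100)&(u>270)&(u<370);v=v[s];u=u[s];P=bydepth(ci,np.c_[u,v],d[v,u])*1000
def st(k,n):
    Q=P[k]; (c,wh,a)=cv2.minAreaRect(Q[:,:2].astype(np.float32)); print(n,k.sum(),np.round(c,1),np.round(wh,1),round(a,1),np.median(Q[:,2]).round(1))
st((P[:,2]>33),'rib')
st((P[:,2]>3)&(P[:,0]<503),'plate')
st((P[:,2]>12)&(P[:,0]>505),'knuck')
print(onplane(ci,[[302.5,153.5],[338.5,153],[302.5,188],[338.5,187]],.005).round(4))
im,d,ci=load('top1')
for c in blobs(omask(im),15):print(rect(ci,c,.037))
im,d,ci=load('side0')
```

```text
rib 532 [ 472.2 -217.4] [39.5 11.8] 2.3 36.6
plate 3148 [ 449.8 -211.3] [ 66.9 116.8] 74.8 5.0
knuck 392 [ 514.8 -216.7] [22.  16.5] 89.7 16.4
[[ 0.4884 -0.1998  0.005 ]
 [ 0.4888 -0.2358  0.005 ]
 [ 0.4527 -0.1994  0.005 ]
 [ 0.4537 -0.2363  0.005 ]]
[ 36.5 984.1 248.7  70.    3.6]
[ 471.5 -215.8   34.2    9.3   -0.5]
[609.7 449.1  98.5  92.7 -13.4]
[ 7.714e+02 -5.961e+02  1.522e+02  8.410e+01  5.000e-01]
```

```bash
python3 -m handwheel '[[0.045,0,0.0022,0.03,0,0,0],[0.045,0,0,0.05,0,0,0],[0.045,0,0,0.05,0,0,0],[0.045,0,0,0.04,0,0,0],[0.045,0,0,0.015,0,0,0],[0.045,0,0,0,0,0,0],[0.045,0,0,0,0,0,0]]'; python3 plan.py .4716 -.2173 .010 89.7
```

```text
time: 20.58
position: [0.4725, -0.2194, 0.016]
tool_rot: [3.139, -0.01, 0.004]
ft_force: [-0.1, -0.2, 0.5]
grip_width: 0.519
grip_force: 0.0
t 20.57 p [ 472.5 -219.4   16. ] yaw -90.36 j7 -1.44 F [-0.13 -0.23  0.46] gw 45.1 0.0
turn [ 0.16 -0.15 -0.06] then shift mm [-0.9 -2.1  6. ]
```

```bash
python3 -m handwheel '[[0.045,-0.0009,-0.002,0.006,0.16,-0.15,0],[0.045,0,0,0,0,0,0],[0.03,0,0,0,0,0,0],[0.015,0,0,0,0,0,0],[0.005,0,0,0,0,0,0],[0.005,0,0,0,0,0,0],[0.005,0,0,0,0,0,0]]' 40; python3 plan.py .4716 -.2173 .010 89.7;python3 -m handwheel '[[0.005,0,0,-0.02,0,0,0],[0.005,0,0,-0.04,0,0,0],[0.005,0,0,-0.06,0,0,0],[0.005,0,0,-0.06,0,0,0],[0.005,0,0,-0.03,0,0,0],[0.005,0,0,0,0,0,0],[0.005,0,0,0,0,0,0]]'; python3 plan.py .620 -.0677 .22 102.7
```

```text
time: 21.45
position: [0.47, -0.2172, 0.0083]
tool_rot: [-3.14, 0.011, 0.004]
ft_force: [-0.2, -0.7, 0.9]
grip_width: 0.133
grip_force: 40.0
t 21.45 p [ 470.  -217.2    8.3] yaw -90.39 j7 -1.44 F [-0.2  -0.7   0.89] gw 11.6 40.0
turn [-0.07  0.15 -0.09] then shift mm [ 1.6  0.1 -1.7]
time: 22.32
position: [0.4697, -0.2168, 0.2174]
tool_rot: [-3.139, 0.01, 0.007]
ft_force: [0.4, 0.3, -2.0]
grip_width: 0.131
grip_force: 40.0
t 22.32 p [ 469.7 -216.8  217.4] yaw -90.37 j7 -1.26 F [ 0.35  0.31 -2.05] gw 11.4 40.0
turn [ -0.15   0.23 -13.07] then shift mm [ 179.4 -112.4   -2.6]
```

```bash
python3 -m handwheel '[[0.005,0.02,-0.01,0,0,0,-6.5],[0.005,0.035,-0.03,0,-0.15,0.2,-6.5],[0.005,0.045,-0.03,0,0,0,0],[0.005,0.045,-0.03,0,0,0,0],[0.005,0.03,-0.025,0.02,0,0,0],[0.005,0,0,0.02,0,0,0],[0.005,0,0,0,0,0,0],[0.005,0,0,0,0,0,0],[0.005,0,0,0,0,0,0]]'; python3 plan.py .620 -.0677 .18 102.7; python3 -c "
from h import *
im,d,ci=grab('wrist','w6.png')"
```

```text
time: 23.45
position: [0.6209, -0.0661, 0.1791]
tool_rot: [3.121, 0.342, 0.003]
ft_force: [0.3, -0.3, -1.9]
grip_width: 0.135
grip_force: 40.0
t 23.45 p [620.9 -66.1 179.1] yaw -77.5 j7 -1.54 F [ 0.26 -0.27 -1.95] gw 11.7 40.0
turn [ 0.11 -0.11 -0.2 ] then shift mm [-1.2  1.4 -0.9]
```

View pics/w6.png

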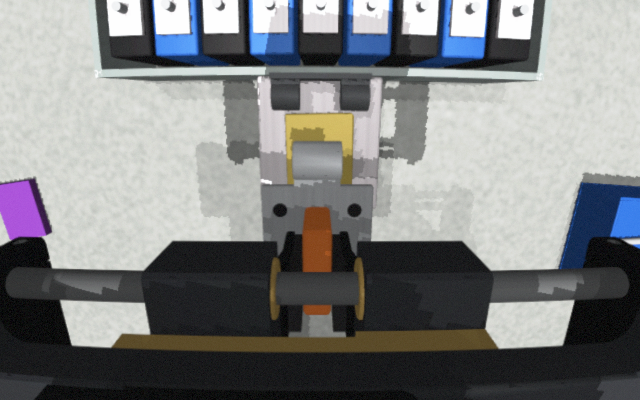

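Wrist view: the fixed knuckles are at (286,95) and (355,95), the yellow pile at (320,140), and the held leaf's knuckle at (317,160). All of it is in one image, so I can measure them relative to each other.

```bash
cat > rel.py <<'E'
import sys
from h import *
from scipy.spatial.transform import Rotation as Ro
s=ctrl.get_state();p=s['position'];R=Ro.from_rotvec(s['tool_rot']).as_matrix()
im,d,ci=grab('wrist',sys.argv[1]+'.png')
v,u=np.nonzero(d>0);k=(v<240)&(u>200)&(u<440);v=v[k];u=u[k]
W=bydepth(ci,np.c_[u,v],d[v,u])*1000; T=(W-p*1000)@R
def axis(k,n,r=9):
    Q=T[k]; W_=W[k]
    # per y-bin circle centre fit in (x,z); radius known
    from scipy.optimize import least_squares
    f=lambda q:np.hypot(Q[:,0]-q[0]-q[1]*(Q[:,1]-q[3]*0),Q[:,2]-q[2])-r
    g=least_squares(lambda q:np.hypot(Q[:,0]-q[0]-q[1]*(Q[:,1]-Q[:,1].mean()),Q[:,2]-q[2])-r,[np.median(Q[:,0]),0,Q[:,2].min()+r],loss='soft_l1')
    print(n,k.sum(),'x %.2f slope %.2fdeg z %.2f'%(g.x[0],np.degrees(np.arctan(g.x[1])),g.x[2]),'ymean %.2f'%Q[:,1].mean(),'y pct',np.percentile(Q[:,1],[0,1,99,100]).round(1),'zmin',Q[:,2].min().round(1),'resid',np.abs(g.fun).mean().round(2)); return g.x
tz=float(sys.argv[2]) # leaf underside tool z
hz=p[2]*1000-113 # tool z of fixed knuckle top
# loose knuckle
L=(abs(T[:,0]-43)<13)&(T[:,2]<tz-8)&(T[:,2]>tz-21)&(abs(T[:,1])<16)
axis(L,'loose')
F=(W[:,2]>99)&(W[:,2]<118)&~((T[:,2]<tz+3)&(T[:,0]<58))
a=T[F]; dx=float(sys.argv[3]); F&=(abs(T[:,0]-dx)<9.5)&(abs(T[:,1])<36)
A=F&(T[:,1]<-6);B=F&(T[:,1]>6)
axis(F,'fixed');axis(A,'fixA');axis(B,'fixB')
Y=(abs(W[:,2]-95)<2.5)&(cv2.cvtColor(im,cv2.COLOR_BGR2HSV)[v,u,1]>60)&(T[:,0]<dx)
print('pile z',np.median(W[Y][:,2]),'y',np.percentile(T[Y][:,1],[1,99]).round(1))
# plate tilt of leaf
Pl=(abs(T[:,2]-(tz-5))<3)&(T[:,0]>12)&(T[:,0]<29)&(abs(T[:,1])<26)
c=np.linalg.lstsq(np.c_[T[Pl][:,:2],np.ones(Pl.sum())],T[Pl][:,2],rcond=None)[0];print('leaf tilt deg',np.degrees(c[:2]).round(2),'z',c[2],'n',Pl.sum(), 'y',np.percentile(T[Pl][:,1],[.5,99.5]).round(1),'xmax',np.percentile(T[Pl][:,0],99.5))
E
python3 rel.py w7 8.3 74
```

```text
loose 1922 x 45.13 slope -0.31deg z -0.29 ymean -1.43 y pct [-12.4 -12.    9.2   9.5] zmin -11.2 resid 0.42
fixed 1810 x 73.61 slope -0.34deg z 75.60 ymean 1.24 y pct [-30.1 -29.7  31.5  32. ] zmin 64.7 resid 0.76
fixA 883 x 73.74 slope 0.15deg z 75.53 ymean -21.04 y pct [-30.1 -29.8 -12.4 -12.4] zmin 65.0 resid 0.74
fixB 927 x 73.49 slope -1.15deg z 75.67 ymean 22.45 y pct [13.6 13.7 31.6 32. ] zmin 64.7 resid 0.78
pile z 94.73302179768963 y [-22.3  22.9]
leaf tilt deg [-0.05  0.12] z 3.524955662241532 n 3076 y [-25.8  25.2] xmax 28.916671523563856
```

```bash
python3 -m handwheel '[[0.005,0.0145,0.001,0.02,0.1,-0.1,0],[0.005,0.014,0.0012,0.02,0,0,0],[0.005,0,0,0.014,0,0,0],[0.005,0,0,0,0,0,0],[0.005,0,0,0,0,0,0],[0.005,0,0,0,0,0,0]]'; python3 plan.py .65 -.061 .123 102.7; python3 rel.py w8 8.3 45
```

```text
time: 24.3
position: [0.6494, -0.0607, 0.1254]
tool_rot: [-3.122, -0.345, -0.001]
ft_force: [0.2, 0.1, -1.8]
grip_width: 0.136
grip_force: 40.0
t 24.3 p [649.4 -60.7 125.4] yaw -77.4 j7 -1.59 F [ 0.2   0.12 -1.78] gw 11.8 40.0
turn [-0.01 -0.04 -0.1 ] then shift mm [0.5 0.4 2.4]
loose 1925 x 45.14 slope -0.11deg z -0.25 ymean -1.41 y pct [-12.3 -12.    9.2   9.5] zmin -11.3 resid 0.41
fixed 2510 x 44.90 slope -0.58deg z 21.81 ymean 0.30 y pct [-31.2 -30.6  30.4  31.2] zmin 11.4 resid 0.64
fixA 1213 x 45.13 slope -0.51deg z 21.79 ymean -22.24 y pct [-31.2 -30.8 -13.7 -13.2] zmin 11.4 resid 0.61
fixB 1297 x 44.69 slope -0.60deg z 21.83 ymean 21.39 y pct [12.6 12.7 30.5 31.2] zmin 11.4 resid 0.67
pile z 94.68449852142854 y [-23.3  22. ]
leaf tilt deg [-0.33  0.03] z 3.6148474826477086 n 3069 y [-25.7  25.3] xmax 28.945512554867193
```

```bash
python3 -m handwheel '[[0.005,-0.0002,0.001,0,0,0,0.3],[0.005,0,0,0.006,0,0,0],[0.005,0,0,0.006,0,0,0],[0.005,0,0,0.005,0,0,0],[0.005,0,0,0,0,0,0],[0.005,0,0,0,0,0,0]]' 50; python3 plan.py .65 -.061 .1033 102.7; python3 rel.py w9 8.3 45
```

```text
time: 25.1
position: [0.6492, -0.0615, 0.1073]
tool_rot: [-3.122, -0.337, 0.001]
ft_force: [0.7, 1.0, -1.8]
grip_width: 0.134
grip_force: 50.0
t 25.1 p [649.2 -61.5 107.3] yaw -77.68 j7 -1.6 F [ 0.69  0.96 -1.83] gw 11.6 50.0
turn [-0.06  0.03 -0.38] then shift mm [ 0.9 -0.3  4. ]
loose 2572 x 45.26 slope 0.40deg z -0.00 ymean -0.09 y pct [-16.  -15.8  15.6  16. ] zmin -11.1 resid 1.11
  return _methods._mean(a, axis=axis, dtype=dtype,
  ret = ret.dtype.type(ret / rcount)
Traceback (most recent call last):
  File "rel.py", line 23, in <module>
    axis(F,'fixed');axis(A,'fixA');axis(B,'fixB')
    ~~~~^^^^^^^^^^^
  File "rel.py", line 13, in axis
    g=least_squares(lambda q:np.hypot(Q[:,0]-q[0]-q[1]*(Q[:,1]-Q[:,1].mean()),Q[:,2]-q[2])-r,[np.median(Q[:,0]),0,Q[:,2].min()+r],loss='soft_l1')
                                                                                                                  ~~~~~~~~~~^^
ValueError: zero-size array to reduction operation minimum which has no identity
```

No side force so far, so the knuckle is entering the gap. I'll press down.

```bash
python3 -m handwheel '[[0.005,0,0,0.002,0,0,0],[0.005,0,0,0.0015,0,0,0],[0.005,0,0,0.0015,0,0,0],[0.005,0,0,0.001,0,0,0],[0.005,0,0,0,0,0,0],[0.005,0,0,0,0,0,0]]'; python3 plan.py .65 -.061 .1033 102.7
```

```text
time: 25.9
position: [0.6492, -0.0616, 0.1034]
tool_rot: [3.123, 0.337, -0.001]
ft_force: [-5.1, -0.4, 8.5]
grip_width: 0.132
grip_force: 50.0
t 25.9 p [649.2 -61.6 103.4] yaw -77.69 j7 -1.6 F [-5.07 -0.38  8.5 ] gw 11.5 50.0
turn [ 0.    0.04 -0.39] then shift mm [ 0.9 -0.4  0.1]
```

```bash
python3 -m handwheel '[[0.005,0,0,0.001,0,0,0],[0.005,0,0,0.0005,0,0,0],[0.005,0,0,0,0,0,0],[0.005,0,0,0,0,0,0],[0.005,0,0,0,0,0,0]]'; python3 plan.py .65 -.061 .1033 102.7
python3 - <<'E'
from h import *
from scipy.spatial.transform import Rotation as Ro
from scipy.optimize import least_squares
s=ctrl.get_state();p=s['position'];R=Ro.from_rotvec(s['tool_rot']).as_matrix()
im,d,ci=grab('wrist','w10.png')
v,u=np.nonzero(d>0);k=(v<240)&(u>200)&(u<440);v=v[k];u=u[k]
W=bydepth(ci,np.c_[u,v],d[v,u])*1000; T=(W-p*1000)@R
F=(abs(T[:,0]-45)<8.5)&(W[:,2]>105)&(W[:,2]<116)
print([(int(b),int(n)) for n,b in zip(*np.histogram(T[F][:,1],bins=np.arange(-36,37,1)))])
for n,a,b in(('A',-31,-15),('L',-8,8),('B',15,31)):
    Q=T[F&(T[:,1]>a)&(T[:,1]<b)]
    g=least_squares(lambda q:np.hypot(Q[:,0]-q[0],Q[:,2]-q[1])-9,[45,Q[:,2].min()+9],loss='soft_l1');print(n,len(Q),g.x.round(2),np.abs(g.fun).mean().round(2))
for y in cv2.split(im)[:0]:pass
for c in blobs(((ymask(im)>0)&(np.arange(400)[:,None]<240)).astype(np.uint8),50):print('yellow',cv2.boundingRect(c))
cv2.imwrite('pics/w10c.png',cv2.resize(im[80:280,210:430],None,fx=3,fy=3,interpolation=cv2.INTER_CUBIC))
E
```

```text
time: 26.52
position: [0.6492, -0.0616, 0.1033]
tool_rot: [3.123, 0.337, -0.001]
ft_force: [-7.8, -0.2, 15.5]
grip_width: 0.132
grip_force: 50.0
t 26.52 p [649.2 -61.6 103.3] yaw -77.69 j7 -1.6 F [-7.81 -0.16 15.51] gw 11.5 50.0
turn [ 0.05  0.04 -0.39] then shift mm [ 0.9 -0.4  0. ]
[(-36, 0), (-35, 0), (-34, 0), (-33, 0), (-32, 53), (-31, 80), (-30, 84), (-29, 81), (-28, 83), (-27, 79), (-26, 89), (-25, 77), (-24, 80), (-23, 84), (-22, 85), (-21, 79), (-20, 83), (-19, 89), (-18, 78), (-17, 77), (-16, 86), (-15, 88), (-14, 0), (-13, 19), (-12, 86), (-11, 76), (-10, 88), (-9, 93), (-8, 76), (-7, 81), (-6, 102), (-5, 72), (-4, 74), (-3, 110), (-2, 74), (-1, 73), (0, 105), (1, 80), (2, 74), (3, 87), (4, 91), (5, 79), (6, 82), (7, 91), (8, 82), (9, 36), (10, 0), (11, 36), (12, 79), (13, 98), (14, 81), (15, 78), (16, 89), (17, 86), (18, 84), (19, 83), (20, 86), (21, 84), (22, 87), (23, 85), (24, 80), (25, 84), (26, 87), (27, 81), (28, 82), (29, 57), (30, 0), (31, 0), (32, 0), (33, 0), (34, 0), (35, 0)]
A 1314 [45.1  -0.35] 0.49
L 1351 [45.08 -0.31] 0.43
B 1233 [45.03 -0.33] 0.5
```

View pics/w10c.png

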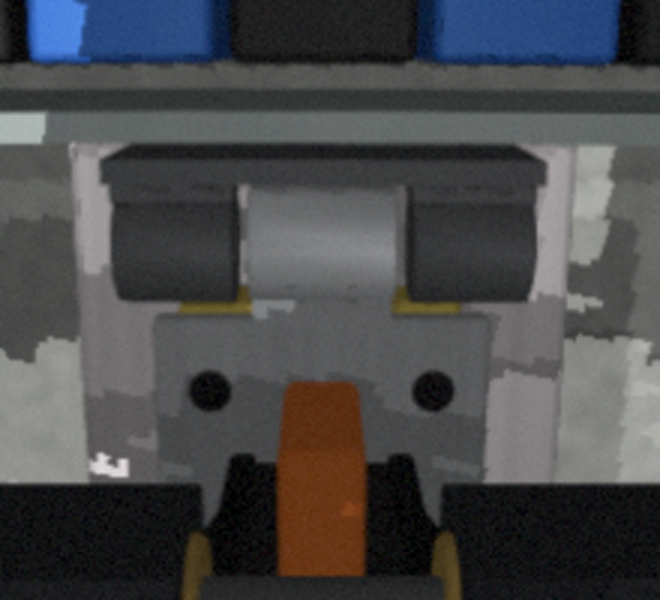

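Crop: the loose knuckle at (322,245) sits centred between the fixed ones at (175,250) and (472,250). The measured offset is under 0.2 mm in every axis, with about 15 N pressing down. Handing in.

```bash
python3 -c "
from h import *
print(ctrl.get_state()['ft_force'],ctrl.close_job())"
```

```text
the job is handed in; nothing more can be done
[-7.73247493 -0.45728316 15.49242891] None
```

Job handed in at about 26.6 s of the 64 s limit, verdict not shown: the second packing plate lies flush on the first, and the leaf is held on the pile at about 15 N with its knuckle within about 0.2 mm of the hinge axis.

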